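# Uncouple the drawbar tongue and hold it off the ball

## Robot

A 6-joint arm with a two-finger parallel gripper is mounted at the origin on the work surface. World frame = base frame: x ahead of the robot, y to its left, z up, the work surface at z = 0. Lengths are in mm, angles in rad, forces in N, time in s.
With the tool pointing down it reaches from about 400 to 925 mm from the base axis. Payload 12.5 kg.
Tool frame: the origin (TCP) lies at the very end of the fingers, on their centre line; the grasp point (between the pads) lies 19 mm behind it (env.grasp_offset is the distance from the TCP to the grasp point, in mm); z points along the fingers, y is the direction in which the jaws open and shut (so a half turn about z gives the same grasp; the last joint's range is limited). The gripper opens to 95 mm and grips with 3 to 60 N. Pads are 20 mm wide; open, the fingers measure 119 mm over their backs; the gripper's body (75 mm by 180 mm) begins 59 mm behind the grasp point.
Start: joints at [1.152, 0.491, 1.559, -0, 1.092, -0.106], TCP at [192.311, 594.696, 214.661] pointing down, gripper open.
Joint ranges: [-3.1, 3.1], [-0.84, 2.19], [0.05, 2.79], [-1.13, 4.28], [0.06, 2.93], [-2.69, 2.69]. Speed limits (rad/s): [2.22, 2.22, 2.79, 3.14, 3.14, 3.14].

## Interface

Orientations are given as [roll, pitch, yaw] about the fixed x, y, z axes, in that order (R = Rz(yaw) Ry(pitch) Rx(roll)).
In Python, from cell import env gives the robot as it stands. The module is installed in compiled form; this text tells all that it offers.
- The arm moves only by the shell command python3 -m pendant 'ROWS'. ROWS is JSON, one flat list of numbers, 5 for each row, row after row: the shift along the tool's x, y, z as a fraction of full scale, then the turn about the tool's z as a fraction of full scale, then the gripper's target within -1 to 1 (shut at 1, half-way at 0, fully open at -1). In form: [x, y, z, turn, grip, x, y, z, turn, grip, ...]. A call has 1 to 10 rows; each row shifts and turns the commanded pose from where the row before left it, along the tool's axes as they then stand; what a row does not reach is not made up. Full scale, the value 1, is 0.4 m for a shift and 180 degrees for a turn. A row lasts 1/8 s, in which the tool goes at most 62.5 mm and 10.7 degrees, less where a joint would pass 70% of its speed; a pose out of reach is approached as far as the arm can. A call with a number of a shift or a turn outside -1 to 1 is refused whole. A call with a gripper value outside its range is refused whole. The fingers move at their own pace and stop on an object; the grip force is fixed at half the most. Time passes only in rows, so rows that do not move let the fingers close. It gives the time, the measured TCP pose, the force and the opening at its end, in the units of the state.
- env.state(): the state, without advancing time (a new reading comes with each control period).
- env.read_camera(name): name is "scene" or "top"; returns the picture (400x640x3 uint8, red, green, blue); there is no depth.
- env.camera_model(name): a dict with "fx", "fy", "cx", "cy" (pixels), "k1" (the pictures are not rectified: a ray, as slopes to the right and down, at radius r is drawn at 1 + k1 r^2 times it, then the intrinsics apply), "view" (4x4, takes a point from world to camera coordinates). Camera axes: x right, y down, z forward; pixel columns grow to the right and rows downward; lengths in mm; the calibration is good to about 2 mm. A picture is of the moment at which its call begins. camera_model takes no time and is no camera call.
- env.job_done(): hands the job in, once; it reports no verdict.
Trained networks look in the newest picture that a camera, given by its name, has taken for a name from the list of things; names that differ only in an ending like _2 or _b are one class to them, and where a whole thing is asked for, a point or a joint stands for the part that bears it (a point fixed in the world has none). Each returns a list of dicts, best first, with "confidence" (0 to 1); they miss things now and then, are a little off and sometimes report something else, mostly with a low value. They report only what shows in the picture. A call takes as long as a camera call.
- env.masks_of(thing, camera): "region" (400x640 bool, what is visible of it).
- env.landmark_of(thing, camera): "xyz" ([x, y, z] in mm, in world coordinates, good to about 4 mm: a listed point, or the origin of a listed thing).
The state is a dict: "t": time; "joints": joint angles; "qvel": joint speeds; "tau": joint torques, N m; "eef_pos": TCP position; "tcp_rot": TCP orientation; "ft_force": force on the tool from outside, world axes, zero at the start; "moment": the same for the moment, N m; "opening": opening from 0.0 (shut) to 1.0 (fully open).
Only numpy, scipy, OpenCV 4.12 (cv2) and the standard library are available. Lean on these libraries where they do the work, as an engineer would, in place of code of your own. Each camera call takes 0.05 s, during which the arm holds its last target.

## Task

The tow ball on the bench stand is to be greased. Pull the black latch handle on top of the coupler fully sideways against its spring, towards the side where the latch's steel arm hangs down, so that the bolt comes out from under the ball, then, without letting go, lift the hinged tongue until the coupler hangs about 10 cm above where it was. Finish still holding it up, at rest, and leave the other parts on the bench where they are.

Things in the scene. Friction and masses are not known exactly. Their poses are not given: they have to be found in the camera images.
- stand: fixed steel stand: base plate 110 x 370 x 12 mm carrying a tow ball at one end and a hinge bracket at the other. Origin on the bench surface directly under the ball; z up; its +y axis points along the tongue from the ball to the hinge bracket; its -x axis is the direction in which the latch is pulled. Only its place and yaw vary. Base plate spans x -55..55, y -75..295 mm. The bracket's two cheeks stand 130 mm high.
- ball (a point): centre of the 50 mm steel tow ball, 90 mm above the bench. The ball is cut flat below; the latch bolt sits 4 mm under that flat, so the tongue cannot rise (beyond about 1 degree) until the bolt is pulled out.
- pin (a point): centre of the tongue's hinge pin, 105 mm above the bench, 240 mm from the ball along the stand's +y; the pin lies along the stand's x axis.
- tongue (a joint): hinge angle of the tongue in rad: 0 when the coupler sits on the ball (level), growing as the coupler end rises (up to 1.0). The tongue is a grey 40 x 40 mm bar with a box-shaped coupler 70 wide, 75 long over the ball (coupler top 125 mm above the bench when down). Hinge nearly free: it falls back if let go. Tongue and latch weigh about 0.7 kg (0.55 to 0.96), some 3 to 7 N to lift at the handle.
- coupler (a point): point in the middle of the coupler, at the ball's centre when the tongue is down (90 mm above the bench); it moves with the tongue.
- latch (a joint): travel of the latch in m relative to the tongue: 0 closed (spring holds it), up to 0.022 fully pulled towards the stand's -x. The bolt is clear of the ball from 0.012 on. The spring pushes back with about 4 N when closed and 10 N when fully pulled.
- handle (a point): centre of the latch handle, an upright black fin on top of the coupler: 16 mm thick along the stand's x, 28 mm along the stand's y, 50 mm tall (this point is half-way up, 155 mm above the bench when down; fin top at 180 mm, the plate it stands on at 130 mm). It moves sideways with the latch and up with the tongue, whose tilt it shares. Around it above the coupler the space is free.
- ring: loose steel ring, 68 mm outside diameter, 20 mm high; bystander. Origin at the centre of its underside.
- sleeve: loose dark stepped sleeve, 70 mm diameter at its top, 70 mm high; bystander. Origin at the centre of its underside.
- tin: loose plain metal tin, 68 mm diameter, 55 mm high; bystander. Origin at the centre of its underside.
- wrench: loose wrench lying flat, bystander. Origin at its underside.
- valve_plate: loose aluminium plate with three holes, 85 x 65 x 28 mm; bystander. Origin at the centre of its underside.
- bracket: loose steel angle bracket, 50 x 70 x 55 mm; bystander. Origin at the centre of its underside.

How it is judged (in metres and radians):
On the way, in this order (a step that is already met when the one before it is completed fails the run):
1. the latch is pulled out by more than 13 mm while the tongue is still down (value of joint latch above 0.013 m and value of joint tongue below 0.05 rad), for 0.1 s.
2. the coupler is lifted clear of the ball (z of coupler in the frame of ball above 0.06 m), for 0.2 s.
At the end, for the whole second after the job is handed in: through the last second the gripper's fingers hold the tongue (by its latch handle or otherwise, contact over 1.5 N), the coupler is 75 to 130 mm higher than on the ball, and the tongue does not move (under 0.06 rad/s) (z of coupler in the frame of ball between 0.075 and 0.13 m and velocity of joint tongue between -0.06 and 0.06 rad/s and contact force between the fingers and tongue above 1.5 N); the arm keeps its last pose, push and grip.
It fails at once if a loose bystander is shifted by more than 25 mm (distance of any of ring, sleeve, tin, wrench, valve_plate, bracket from where it was at the start of the episode above 0.025 m).
It also fails if it takes over 35 s, if anything falls off the work surface, if the arm or the gripper's body presses on something with over 40 N, if the wrist force passes 120 N, or if a joint passes its speed limit or range.

## Working session

There is one attempt and no reset: what is moved stays moved. The work goes in short steps, Python scripts to look and compute and a shell command to move; the robot and the scene stay as the last step left them, time stands still between calls to the robot, and variables do not carry over. Pictures are saved under pics/ and viewed, and the job is handed in when it is done.

```bash
mkdir -p pics; cat > h.py <<'E'
import numpy as np, cv2
from cell import env
from scipy.spatial.transform import Rotation as R
def snap(c,n):
    im=env.read_camera(c); cv2.imwrite('pics/'+n,im[:,:,::-1]); return im
E
python3 - <<'E'
from h import *
s=env.state(); print({k:np.round(v,3).tolist() for k,v in s.items()})
snap('scene','s0.png'); snap('top','t0.png')
for c in ('scene','top'):
  for n in ('stand','ball','pin','coupler','handle','ring','sleeve','tin','wrench','valve_plate','bracket'):
    r=env.landmark_of(n,c)
    print(c,n,[(np.round(q['xyz'],0).tolist(),round(q['confidence'],2)) for q in r[:2]])
print(env.state()['t'], env.grasp_offset)
E
```

```text
{'t': 0.0, 'joints': [1.152, 0.492, 1.559, 0.0, 1.092, -0.106], 'qvel': [-0.0, -0.002, 0.001, -0.001, -0.0, 0.001], 'tau': [-0.0, -61.265, -25.819, 0.069, 0.048, -0.0], 'eef_pos': [192.198, 594.436, 214.06], 'tcp_rot': [-3.14, -0.0, 2.829], 'ft_force': [0.195, 0.207, -0.495], 'moment': [0.011, -0.008, 0.014], 'opening': 0.999}
scene stand [([504.0, -142.0, 1.0], 0.75)]
scene ball [([505.0, -146.0, 84.0], 0.94), ([373.0, 42.0, 3.0], 0.66)]
scene pin [([478.0, 97.0, 109.0], 0.7)]
scene coupler [([504.0, -141.0, 90.0], 0.71)]
scene handle [([504.0, -140.0, 154.0], 0.52)]
scene ring [([522.0, -285.0, 0.0], 0.78)]
scene sleeve [([382.0, -178.0, 1.0], 0.82)]
scene tin [([522.0, -287.0, 2.0], 0.18)]
scene wrench [([368.0, 38.0, 2.0], 0.87)]
scene valve_plate [([638.0, -138.0, -4.0], 0.62)]
scene bracket [([497.0, -499.0, -1.0], 0.71)]
top stand [([501.0, -143.0, 4.0], 0.65)]
top ball [([506.0, -141.0, 90.0], 0.66)]
top pin [([474.0, 96.0, 108.0], 0.83), ([607.0, 43.0, -3.0], 0.53)]
top coupler [([505.0, -141.0, 93.0], 0.65), ([371.0, 38.0, -0.0], 0.28)]
top handle [([502.0, -142.0, 155.0], 0.59)]
top ring [([519.0, -288.0, 1.0], 0.54)]
top sleeve [([382.0, -175.0, 1.0], 0.91)]
top tin [([610.0, 43.0, -1.0], 0.84)]
top wrench [([370.0, 36.0, -2.0], 0.61)]
top valve_plate [([640.0, -139.0, 3.0], 0.7)]
top bracket [([496.0, -497.0, 4.0], 0.64), ([608.0, 46.0, 0.0], 0.63)]
1.2 18.8
```

View pics/s0.png

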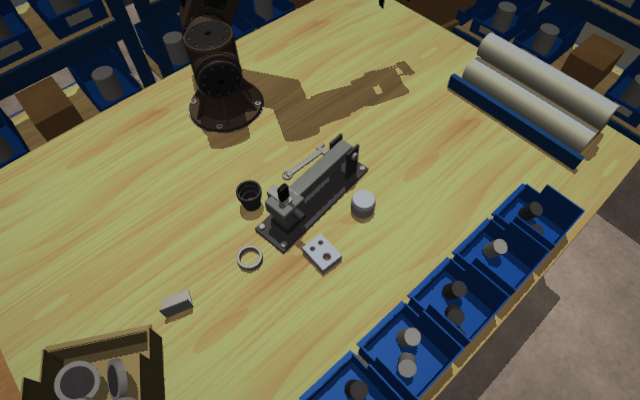

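View pics/t0.png

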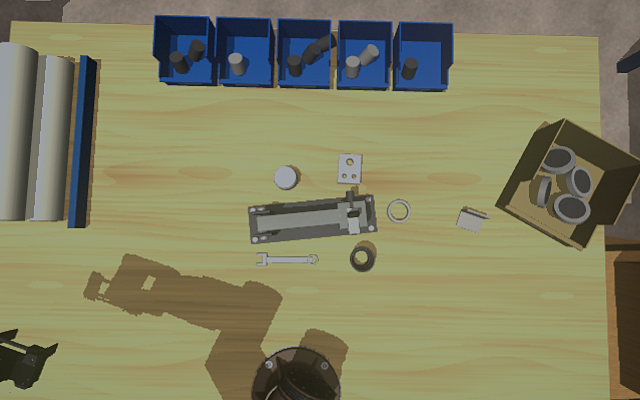

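The top and scene networks agree: handle at about (503, -141, 155) and stand yaw about 0.12. The pull direction, stand -x, points back towards the robot. First I'll move to a via point, then turn.

```bash
python3 -m pendant '[-0.104,-0.08,-0.005,0,-1,-0.104,-0.08,-0.005,0,-1,-0.104,-0.08,-0.005,0,-1,-0.104,-0.08,-0.005,0,-1,-0.104,-0.08,-0.005,0,-1,-0.104,-0.08,-0.005,0,-1,-0.104,-0.08,-0.005,0,-1,-0.104,-0.08,-0.005,0,-1]'
python3 -m pendant '[0,0,0,0.052,-1,0,0,0,0.052,-1,0,0,0,0.052,-1,0,0,0,0.052,-1,0,0,0,0.052,-1,0,0,0,0.052,-1,0,0,0,0.05,-1,0,0,0,0,-1]'
cat >> h.py <<'E'
def go(target):
    s=env.state(); Rm=R.from_euler('xyz',s['tcp_rot']).as_matrix()
    d=np.array(target)-s['eef_pos']; print('t',s['t'],'pos',np.round(s['eef_pos'],1),'rot',np.round(s['tcp_rot'],3),'tool shift/400:',np.round(Rm.T@d/400,4))
E
python3 - <<'E'
from h import *
go([503,-141,230])
im=cv2.resize(snap('top','t1.png')[170:260,290:410],None,fx=6,fy=6,interpolation=cv2.INTER_CUBIC)
cv2.imwrite('pics/t1z.png',im[:,:,::-1])
im=cv2.resize(snap('scene','s1.png')[120:260,230:390],None,fx=4,fy=4,interpolation=cv2.INTER_CUBIC)
cv2.imwrite('pics/s1z.png',im[:,:,::-1])
H=[]
for c in ('scene','top'):
  for n in ('ball','pin','handle'):
    r=env.landmark_of(n,c)
    print(c,n,[(np.round(q['xyz'],1).tolist(),round(q['confidence'],2)) for q in r[:2]])
E
```

```text
t: 2.2
eef_pos: [431.0, 247.2, 230.9]
tcp_rot: [3.141, 0.0, 2.829]
ft_force: [0.6, -0.3, -0.4]
opening: 0.999
t: 3.2
eef_pos: [430.2, 248.7, 230.7]
tcp_rot: [3.141, -0.0, 1.693]
ft_force: [0.1, 0.6, -0.7]
opening: 1.0
t 3.2 pos [430.2 248.7 230.7] rot [ 3.141 -0.     1.693] tool shift/400: [-0.9892  0.0623  0.0017]
scene ball [([506.9, -143.6, 85.2], 0.63), ([477.5, 94.7, 108.7], 0.38)]
scene pin [([475.2, 95.1, 103.9], 0.67)]
scene handle [([502.3, -139.9, 154.0], 0.83), ([522.1, -287.5, 2.5], 0.43)]
top ball [([506.4, -141.5, 90.4], 0.61)]
top pin [([477.1, 93.6, 107.6], 0.95), ([640.4, -135.6, 3.4], 0.68)]
top handle [([501.5, -142.2, 156.3], 0.89)]
```

View pics/t1z.png

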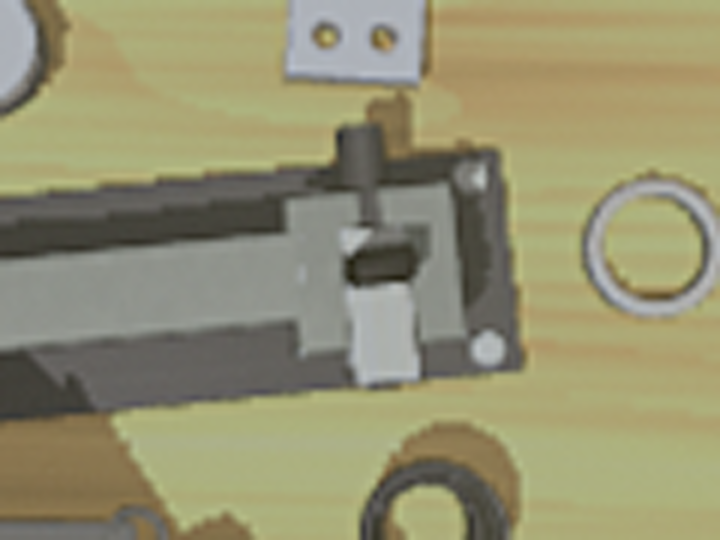

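View pics/s1z.png

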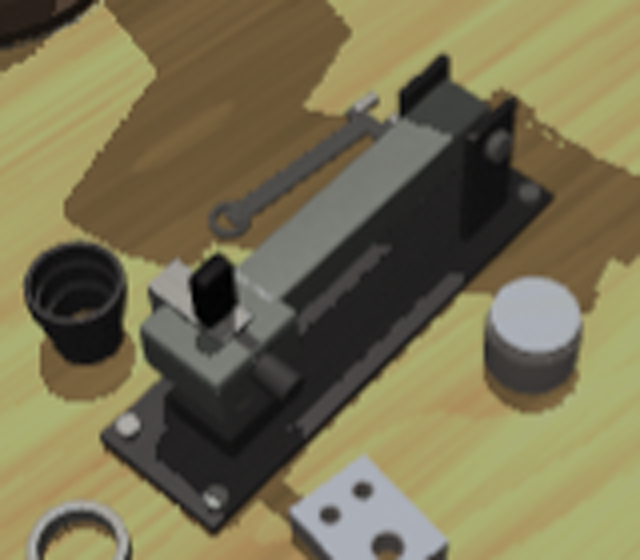

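The top view zoom shows the black fin at about (380,262), with the light steel plate and arm running towards the robot (down in the image). That confirms the pull is towards world -x. The scene view agrees, with the fin at about (213,290). Next I'll go above the fin.

```bash
python3 -m pendant '[-0.11,0.007,0,0,-1,-0.11,0.007,0,0,-1,-0.11,0.007,0,0,-1,-0.11,0.007,0,0,-1,-0.11,0.007,0,0,-1,-0.11,0.007,0,0,-1,-0.11,0.007,0,0,-1,-0.11,0.007,0,0,-1,-0.11,0.006,0,0,-1,0,0,0,0,-1]'
python3 - <<'E'
from h import *
go([503,-141,141])
E
```

```text
t: 4.85
eef_pos: [502.8, -143.8, 230.3]
tcp_rot: [3.142, 0.0, 1.689]
ft_force: [0.7, 0.1, -0.3]
opening: 1.001
t 4.85 pos [ 502.8 -143.8  230.3] rot [3.142 0.    1.689] tool shift/400: [0.0069 0.0014 0.2233]
```

```bash
python3 -m pendant '[0.007,0.001,0.06,0,-1,0,0,0.06,0,-1,0,0,0.06,0,-1,0,0,0.043,0,-1,0,0,0,0,-1]'
python3 - <<'E'
from h import *
go([503,-141,141])
im=cv2.resize(snap('scene','s2.png')[120:260,230:390],None,fx=4,fy=4,interpolation=cv2.INTER_CUBIC)
cv2.imwrite('pics/s2z.png',im[:,:,::-1])
E
```

```text
t: 5.48
eef_pos: [502.0, -137.7, 140.6]
tcp_rot: [-3.14, -0.001, 1.692]
ft_force: [0.6, 0.1, -0.7]
opening: 1.0
t 5.475 pos [ 502.  -137.7  140.6] rot [-3.140e+00 -1.000e-03  1.692e+00] tool shift/400: [-0.0085  0.0015 -0.001 ]
```

View pics/s2z.png

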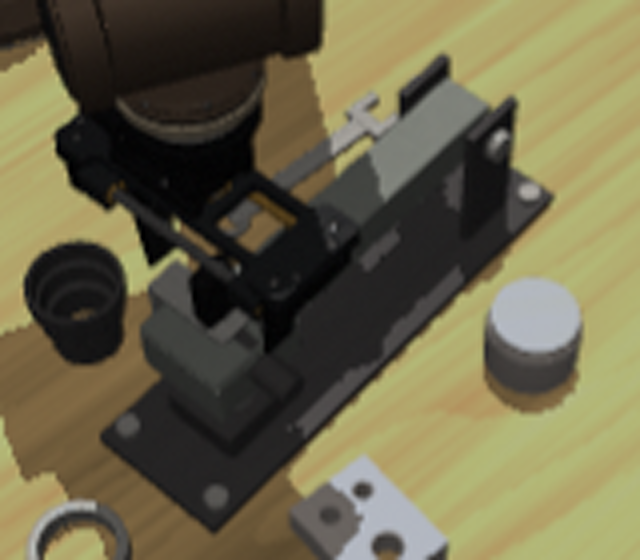

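The scene view shows the fin at about (210,295), between the left finger at (155,245) and the right finger at (278,330). Closing the gripper.

```bash
python3 -m pendant '[-0.007,0.001,0,0,-1,0,0,0,0,1,0,0,0,0,1,0,0,0,0,1,0,0,0,0,1,0,0,0,0,1,0,0,0,0,1]'
python3 - <<'E'
from h import *
go([503,-141,141])
E
```

```text
t: 6.4
eef_pos: [503.3, -141.3, 141.4]
tcp_rot: [3.142, -0.0, 1.692]
ft_force: [0.7, 0.0, 0.3]
opening: 0.428
t 6.4 pos [ 503.3 -141.3  141.4] rot [ 3.142 -0.     1.692] tool shift/400: [ 0.0009 -0.0007  0.001 ]
```

```bash
python3 -m pendant '[0,0,0,0,1,0,0,0,0,1,0,0,0,0,1,0,0,0,0,1,0,0,0,0,1,0,0,0,0,1]'
python3 - <<'E'
from h import *
go([503,-141,141])
im=cv2.resize(snap('scene','s3.png')[120:260,230:390],None,fx=4,fy=4,interpolation=cv2.INTER_CUBIC)
cv2.imwrite('pics/s3z.png',im[:,:,::-1])
E
```

```text
t: 7.15
eef_pos: [503.5, -141.3, 141.4]
tcp_rot: [3.141, 0.0, 1.692]
ft_force: [3.5, 1.3, -1.8]
opening: 0.169
t 7.15 pos [ 503.5 -141.3  141.4] rot [3.141 0.    1.692] tool shift/400: [ 0.0009 -0.0011  0.0011]
```

View pics/s3z.png

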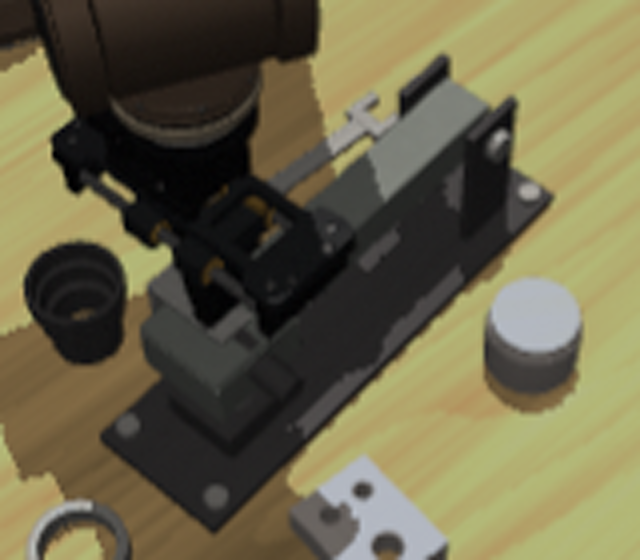

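The opening is 16 mm, which matches the fin thickness, so it is held. Now I'll pull along tool -y, which is stand -x.

```bash
python3 -m pendant '[0,-0.01,0,0,1,0,-0.01,0,0,1,0,-0.01,0,0,1,0,-0.01,0,0,1,0,-0.01,0,0,1,0,0,0,0,1,0,0,0,0,1]'
python3 - <<'E'
from h import *
go([503,-141,141])
E
```

```text
t: 8.07
eef_pos: [484.2, -143.7, 141.4]
tcp_rot: [3.14, 0.0, 1.691]
ft_force: [9.0, 3.1, -5.0]
opening: 0.16
t 8.075 pos [ 484.2 -143.7  141.4] rot [3.14  0.    1.691] tool shift/400: [0.0009 0.0475 0.0012]
```

```bash
python3 -m pendant '[0,-0.005,0,0,1,0,0,0,0,1]'
python3 - <<'E'
from h import *
go([503,-141,141])
im=cv2.resize(snap('top','t4.png')[170:260,290:410],None,fx=6,fy=6,interpolation=cv2.INTER_CUBIC)
cv2.imwrite('pics/t4z.png',im[:,:,::-1])
im=cv2.resize(snap('scene','s4.png')[120:260,230:390],None,fx=4,fy=4,interpolation=cv2.INTER_CUBIC)
cv2.imwrite('pics/s4z.png',im[:,:,::-1])
# lift waypoints in tool axes (x tool = +stand y? ) relative to grasp
s=env.state(); Rm=R.from_euler('xyz',s['tcp_rot']).as_matrix()
sy=np.array([-np.sin(.122),np.cos(.122),0]); h=s['eef_pos'][2]+env.grasp_offset-105
prev=np.zeros(3); y0=-240;
for th in np.linspace(0,.425,9)[1:]:
    p=sy*(240-240*np.cos(th)+h*np.sin(th))+np.array([0,0,240*np.sin(th)+h*np.cos(th)-h])
    print(round(th,3),np.round(p,1),np.round(Rm.T@(p-prev)/400,4)); prev=p
E
```

```text
t: 8.32
eef_pos: [482.2, -143.9, 141.4]
tcp_rot: [3.14, 0.0, 1.691]
ft_force: [10.1, 3.9, -6.4]
opening: 0.168
t 8.325 pos [ 482.2 -143.9  141.4] rot [3.14  0.    1.691] tool shift/400: [0.0009 0.0524 0.0012]
0.053 [-0.4  3.2 12.7] [ 0.0082  0.     -0.0317]
0.106 [-0.9  7.2 25.1] [ 0.0098  0.     -0.0312]
0.159 [-1.4 11.7 37.4] [ 0.0115  0.     -0.0306]
0.212 [-2.1 16.9 49.4] [ 0.0131  0.     -0.03  ]
0.266 [-2.8 22.7 61.1] [ 0.0147  0.     -0.0292]
0.319 [-3.6 29.2 72.4] [ 0.0162  0.     -0.0284]
0.372 [-4.4 36.2 83.4] [ 0.0177  0.     -0.0275]
0.425 [-5.4 43.8 94. ] [ 0.0191  0.     -0.0265]
```

View pics/s4z.png

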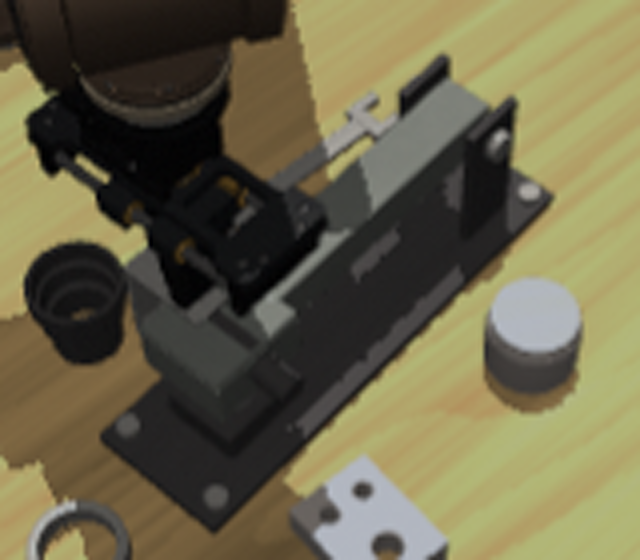

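View pics/t4z.png

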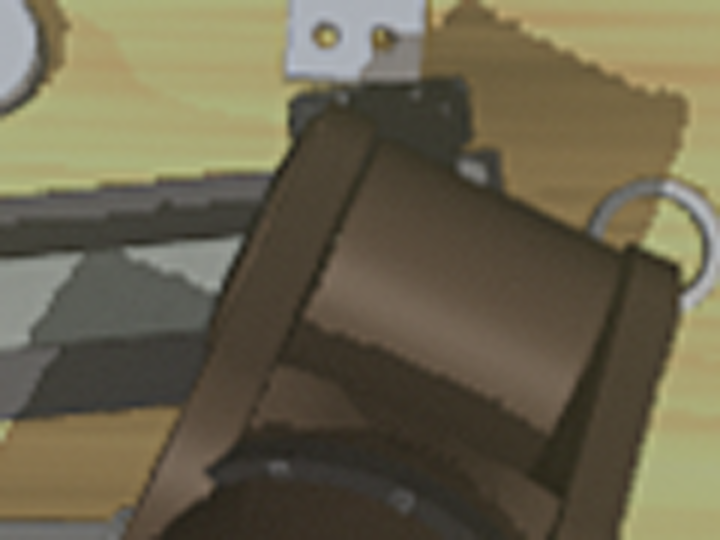

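The scene view shows the latch plate and fin moved towards the robot, and the 10 N reading matches the fully pulled spring. Now I'll lift along the arc.

```bash
python3 -m pendant '[0.004,0,-0.016,0,1,0.004,0,-0.016,0,1,0,0,0,0,1]'
python3 - <<'E'
from h import *
go([503,-141,141])
E
```

```text
t: 8.8
eef_pos: [481.9, -140.6, 154.4]
tcp_rot: [3.14, 0.0, 1.692]
ft_force: [9.6, 3.8, -6.9]
opening: 0.166
t 8.8 pos [ 481.9 -140.6  154.4] rot [3.14  0.    1.692] tool shift/400: [-0.0073  0.0523  0.0335]
```

```bash
python3 -m pendant '[0.005,0,-0.0156,0,1,0.005,0,-0.0156,0,1,0.0057,0,-0.0153,0,1,0.0058,0,-0.0153,0,1,0.0065,0,-0.015,0,1,0.0066,0,-0.015,0,1,0,0,0,0,1]'
python3 - <<'E'
from h import *
go([503,-141,141])
im=cv2.resize(snap('scene','s5.png')[120:260,230:390],None,fx=4,fy=4,interpolation=cv2.INTER_CUBIC)
cv2.imwrite('pics/s5z.png',im[:,:,::-1])
E
```

```text
t: 9.68
eef_pos: [480.2, -126.9, 191.0]
tcp_rot: [3.14, 0.0, 1.692]
ft_force: [9.3, 3.2, -7.6]
opening: 0.165
t 9.675 pos [ 480.2 -126.9  191. ] rot [3.14  0.    1.692] tool shift/400: [-0.0419  0.0522  0.1252]
```

View pics/s5z.png

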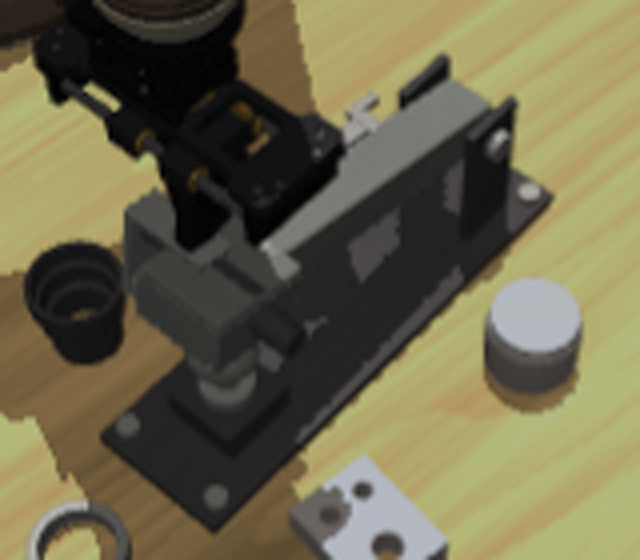

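The ball and its neck show at about (228,385) under the raised coupler, so it is coming off. I'll carry on with the lift.

```bash
python3 -m pendant '[0.0073,0,-0.0146,0,1,0.0074,0,-0.0146,0,1,0.0081,0,-0.0142,0,1,0.0081,0,-0.0142,0,1,0.0088,0,-0.0138,0,1,0.0089,0,-0.0138,0,1,0.0095,0,-0.0133,0,1,0.0096,0,-0.0133,0,1,0,0,0,0,1,0,0,0,0,1]'
python3 - <<'E'
from h import *
go([503,-141,141])
im=cv2.resize(snap('scene','s6.png')[120:260,230:390],None,fx=4,fy=4,interpolation=cv2.INTER_CUBIC)
cv2.imwrite('pics/s6z.png',im[:,:,::-1])
snap('top','t6.png')
for c in ('scene','top'):
  for n in ('coupler','handle','ring','sleeve','tin','wrench','valve_plate','bracket'):
    r=env.landmark_of(n,c)
    print(c,n,[(np.round(q['xyz'],1).tolist(),round(q['confidence'],2)) for q in r[:1]])
E
```

```text
t: 10.98
eef_pos: [476.9, -100.2, 235.5]
tcp_rot: [3.14, 0.0, 1.692]
ft_force: [9.4, 1.1, -7.5]
opening: 0.165
t 10.975 pos [ 476.9 -100.2  235.5] rot [3.14  0.    1.692] tool shift/400: [-0.109   0.0521  0.2363]
scene coupler [([501.3, -129.1, 190.8], 0.75)]
scene handle []
scene ring [([518.9, -287.3, 2.0], 0.61)]
scene sleeve [([382.2, -179.0, -1.1], 0.86)]
scene tin [([605.2, 51.5, -0.2], 0.85)]
scene wrench [([639.0, -139.0, -2.2], 0.54)]
scene valve_plate [([640.6, -135.8, -4.7], 0.56)]
scene bracket [([491.6, -497.8, 2.5], 0.61)]
top coupler [([502.1, -128.4, 192.0], 0.94)]
top handle []
top ring [([606.8, 44.3, 0.0], 0.63)]
top sleeve []
top tin [([609.4, 43.4, -2.6], 0.79)]
top wrench [([373.7, 37.7, -0.5], 0.58)]
top valve_plate [([638.3, -137.6, 1.5], 0.89)]
top bracket [([492.8, -498.3, -1.2], 0.96)]
```

View pics/s6z.png

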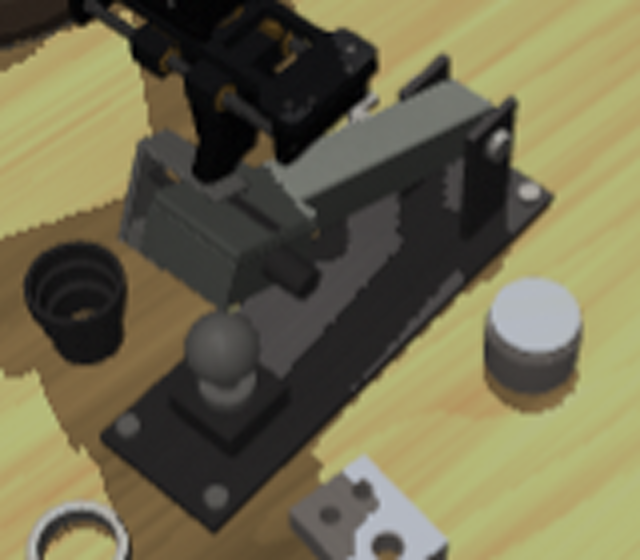

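The coupler hangs clear of the ball, now visible at about (222,350). Both cameras put the coupler at z of about 191, a rise of about 101 mm. I'll let it settle and then hand in.

```bash
python3 -m pendant '[0,0,0,0,1,0,0,0,0,1,0,0,0,0,1,0,0,0,0,1]'
python3 - <<'E'
from h import *
s=env.state(); print(np.abs(s['qvel']).max(), s['opening'])
for c in ('scene','top'): snap(c,'f_'+c+'.png'); print([np.round(q['xyz'],1).tolist() for q in env.landmark_of('coupler',c)[:1]])
print(env.job_done())
E
```

```text
t: 12.38
eef_pos: [476.9, -100.2, 235.4]
tcp_rot: [3.14, 0.0, 1.691]
ft_force: [10.2, 1.6, -7.2]
opening: 0.167
0.0020234563237588156 0.16708284640659865
[[502.0, -128.4, 184.6]]
[[504.3, -128.3, 190.2]]
the job is handed in; nothing more can be done
None
```

I gripped the latch handle across its thickness and pulled it about 21 mm towards the stand's -x, where the steel arm hangs. Still holding it, I lifted the tongue along its arc and handed the job in at about 12.5 s. No verdict was reported.

**Pull:** the wrist force rose to about 10 N, which matches the fully pulled spring. The tongue then rose with only about 7 N on the wrist, so the bolt was clear.

**Final hold:** the arm is at rest (joint speeds at most 0.002 rad/s) with the fin gripped at 16 mm opening. The last coupler estimates were z = 185 mm from the scene camera and 190 mm from the top camera. The pair before that gave 191 and 192 mm. That puts the coupler 95 to 102 mm above the ball, inside the 75 to 130 mm limit.

**Other parts:** in their last readings the tin, valve plate and bracket were within about 10 mm of where they started.
- **Ring and sleeve:** only the scene camera gave a usable reading, and both were within about 4 mm. The arm covers part of the top view; there the network missed the sleeve and gave the tin's position for the ring.
- **Wrench:** the top camera had it within about 4 mm. The scene camera gave the valve plate's position instead, so I discounted that reading.
- **Handle:** neither camera's network found it once it was gripped.

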